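Refit the loose parts of a small desktop computer in their places

TASK

The small grey computer on the bench is open for a rebuild. Put its four loose parts back: the power supply in the bay between the four silver corner brackets, green terminals toward the black mains inlet at the rear; the heat sink gently on the bare processor, between the four black corner brackets; the fan flat and square on top of the heat sink; and the red drive in its holder between the heat sink and the power supply, its gold contacts toward the black socket at the holder's rear end. Leave the brush and the tin of small modules where they lie.

Things in the scene. Friction and masses are not known exactly. Their poses are not given: they have to be found in the camera images.
- computer: Opened small desktop computer, fixed: grey metal tray 200 mm (x) by 236 mm (y) with a green mainboard. Origin: centre of its underside, on the table; x to its rear panel (34 mm high, with sockets and mains inlet), y to its left, z up. Other walls 16 mm high, sockets along the rear up to z 27, small components on the board up to z 17 (mm). The next three are parts of it, with the same axes.
- processor: Processor: bare silver square, 38 mm, in the left half of the computer, at x 20, y 58 mm in its frame. Origin: centre of its top face (12 mm above the table), where the heat sink sits. Four black L-shaped corner brackets round it leave a clear 68 x 68 mm; their flared tops are 10 mm above the origin. The heat sink drops in freely.
- supply_bay: Power supply bay along the computer's right wall, at x -20, y -80 mm in its frame. Origin: centre of the seat, on the top of two black rubber strips 4 mm above the table. Four silver L-shaped corner brackets leave a clear 110 mm (x) by 60 mm (y); their flared tops are 12 mm above the origin. The supply drops in freely.
- drive_holder: Drive holder on the mainboard between processor and supply bay, at x -35, y -14 mm in the computer's frame. Origin: centre of its grey pad's top, 10 mm above the table. Black side ribs (tops 4 mm above the origin) leave 32 mm in y; a black socket (7 mm above) at the +x end and a brass post (4 mm) at the -x end leave 88 mm in x. The drive drops in freely.
- heat_sink: Heat sink: block of upright bright aluminium fins on a square base, 60 x 60 mm, 30 mm tall. Origin: centre of its underside; z up; the fins run along its x; either way round and quarter turns are fine in its place. Grasp across two facing sides. Starts level on the blue mat (underside at z = 0.003).
- fan: Cooling fan: square black frame with a round rotor and silver hub disc, 60 x 60 mm, 15 mm tall. Origin: centre of its underside; z up. Grasp across two facing sides. On the heat sink its underside lies 30 mm above the heat sink's underside; nothing but friction holds it there. Starts level on the blue mat (underside at z = 0.003).
- power_supply: Power supply: silver metal box with rows of round vent holes, 102 mm (x) by 52 mm (y), 30 mm tall, with a green terminal block at its +x end (the last 14 mm, only 20 mm tall). Origin: centre of its underside; x along its length toward the green terminals, z up. Grasp across its 52 mm width. Starts level on the blue mat (underside at z = 0.003).
- drive: Drive: dark red finned stick, 80 mm (x) by 24 mm (y), 14 mm tall, with a flat gold contact tongue (the last 6 mm, only 4 mm tall) at its +x end. Origin: centre of its underside; x along its length toward the gold contacts, z up. Grasp across its 24 mm width. Starts level on the blue mat (underside at z = 0.003).
- brush: Bystander: black brush, 120 x 18 x 16 mm, lying in the left front compartment of the blue parts tray. Origin: centre of its underside. To be left alone.
- module_tin: Bystander: small open tin of camera modules, 50 x 70 x 11 mm, in the middle front compartment of the blue parts tray (tray walls 11 mm high). Origin: centre of its underside. To be left alone.

How it is judged:
At the end, for the whole second after the job is handed in: Power supply (terminals to the rear), heat sink and drive (contacts to the socket) lie level on their seats in the computer, the fan level on the heat sink, each within 8 mm of centre, 3 mm in height and 10 degrees of square; all released and at rest (x of power_supply in the frame of supply_bay between -0.008 and 0.008 m and y of power_supply in the frame of supply_bay between -0.008 and 0.008 m and z of power_supply in the frame of supply_bay between -0.003 and 0.003 m and angle between each of power_supply, heat_sink, fan, drive's own z axis and vertical below 0.07 rad and linear speed of each of power_supply, heat_sink, fan, drive below 0.02 m/s and angular speed of each of power_supply, heat_sink, fan, drive below 0.2 rad/s and angle between the x axis of each of power_supply, drive and the x axis of computer, either way round below 0.17 rad and y of computer in the frame of power_supply above 0.04 m and x of heat_sink in the frame of processor between -0.008 and 0.008 m and y of heat_sink in the frame of processor between -0.008 and 0.008 m and z of heat_sink in the frame of processor between -0.003 and 0.003 m and (angle between the x axis of heat_sink and the x axis of computer, either way round below 0.17 rad or angle between the x axis of heat_sink and the y axis of computer, either way round below 0.17 rad) and x of fan in the frame of heat_sink between -0.008 and 0.008 m and y of fan in the frame of heat_sink between -0.008 and 0.008 m and z of fan in the frame of heat_sink between 0.027 and 0.033 m and (angle between the x axis of fan and the x axis of heat_sink, either way round below 0.17 rad or angle between the x axis of fan and the y axis of heat_sink, either way round below 0.17 rad) and x of drive in the frame of drive_holder between -0.008 and 0.008 m and y of drive in the frame of drive_holder between -0.008 and 0.008 m and z of drive in the frame of drive_holder between -0.003 and 0.003 m and x of computer in the frame of drive above 0.015 m); the robot touches nothing.
It fails at once if the heat sink strikes or presses the computer with more than 45 N (contact force between heat_sink and computer above 45 N).
It fails at once if the tin of modules is shifted by more than 20 mm (distance of module_tin from where it was at the start of the episode above 0.02 m).
It fails at once if the brush is shifted by more than 20 mm (distance of brush from where it was at the start of the episode above 0.02 m).
It also fails if it takes over 109 s, if anything falls off the work surface, if the arm or the gripper's body presses on something with over 40 N, if the wrist force passes 120 N, or if a joint passes its speed limit or range.

ROBOT

A 7-joint arm with a two-finger parallel gripper is mounted at the origin on a cart in front of the work surface, level with it; the furniture and walls round the work are solid. World frame = base frame: x ahead of the robot, y to its left, z up, the work surface at z = 0. Lengths are in m, angles in rad, forces in N, time in s.
With the tool pointing down it reaches from about 0.425 to 0.8 m from the base axis. Payload 8.3 kg.
Tool frame: the origin (TCP) lies on the mounting face of the last link; the fingertips stand 173 mm ahead of it and the grasp point (between the pads) lies 155 mm ahead of it; z points along the fingers, y is the line along which they close (so a half turn about z gives the same grasp; the last joint's range is limited). The gripper opens to 85 mm and grips with 20 to 120 N. Pads are 22 mm wide; open, the fingers measure 114 mm over their backs; the gripper's body (76 mm by 85 mm) begins 54 mm behind the grasp point. The pads swing forward as they close: fully open they stand 13 mm farther back than shut.
Start: joints at [1.229, 0.383, 0.016, 1.37, -0.006, 1.388, -0.046], TCP at [0.172, -0.601, 0.405] pointing down, gripper open.
Joint ranges: [-2.95, 2.95], [-0.25, 2.06], [-1.52, 1.56], [0.18, 2.33], [-1.44, 4.58], [0.02, 2.06], [-3.01, 3.01]. Speed limits (rad/s): [2.39, 2.39, 3.01, 3.01, 3.14, 3.14, 3.14].

INTERFACE

Orientations are given as a unit quaternion [x, y, z, w].
In Python, from station import arm gives the robot as it stands. Calls block until the motion is done:
- arm.movep(position, orientation): joint-space move of the TCP to a pose.
- arm.servo_line(position, vel=0.15, rotation=None, until_force=None): straight line of the TCP; rotation=None keeps the orientation; vel is the mean speed in m/s. With until_force (N) it stops when the force on the tool has changed by that much, and returns True; else False.
- arm.set_joints(angles): joint-space move.
- arm.grip(opening, f_grip=None): finger opening in m; f_grip is the grip in N (None keeps the last); returns when the fingers have stopped.
- arm.pause(seconds).
- arm.inverse_kinematics(position, orientation): joint angles nearest the present ones, or None.
- arm.camera(name): name is "scene" or "top" or "wrist"; returns the picture (384x512x3 uint8, blue, green, red); there is no depth.
- arm.camera_params(name): a dict with "fx", "fy", "cx", "cy" (pixels), "dist" ([k1, k2, p1, p2, k3] as OpenCV has them; the pictures are not rectified), "view" (4x4, takes a point from world to camera coordinates). Camera axes: x right, y up, looking along -z (the intrinsics and any distortion apply to the point x, -y, -z); pixel columns grow to the right and rows downward; lengths in m; the calibration is good to about 2 mm. A picture is of the moment at which its call begins: read the wrist's pose just before it. camera_params takes no time and is no camera call; for the wrist camera it gives the pose at the moment of the call.
A pose or a line that the arm cannot do raises arm.PlanningError and nothing moves.
- arm.job_done(): hands the job in; it is judged then, once.
Trained networks look in the newest picture that a camera, given by its name, has taken for a name from the list of things; names that differ only in an ending like _2 or _b are one class to them, and where a whole thing is asked for, a point or a joint stands for the part that bears it (a point fixed in the world has none). Each returns a list of dicts, best first, with "conf" (0 to 1); they miss things now and then, are a little off and sometimes report something else, mostly with a low value. They report only what shows in the picture. A call takes as long as a camera call.
- arm.find_in(name, camera): "bbox" ([centre column, centre row, width, height] in pixels, round what is visible of it).
- arm.masks_of(name, camera): "mask" (384x512 bool, what is visible of it) and "bbox" ([centre column, centre row, width, height] in pixels, round what is visible of it).
- arm.mark_of(name, camera): "pixel" ([column, row] in pixels: a listed point, or the origin of a listed thing).
Readings, each from a call of its own:
- arm.get_t(): time.
- arm.get_joint_positions(): joint angles.
- arm.get_qd(): joint speeds.
- arm.get_tau(): joint torques, N m.
- arm.get_ee_pos(): TCP position.
- arm.get_eef_rot(): TCP orientation.
- arm.get_contact_force(): force on the tool from outside, world axes, zero at the start.
- arm.get_torque(): the same for the moment, N m.
- arm.get_gripper_width(): finger opening in m.
- arm.get_finger_force(): force on a finger pad.
Only numpy, scipy, OpenCV 4.12 (cv2) and the standard library are available. Lean on these libraries where they do the work, as an engineer would, in place of code of your own. Each camera call takes 0.05 s, during which the arm holds its last target. There are 200 camera calls.

## Working session

There is one attempt and no reset: what is moved stays moved. The work goes in short steps, each a Python script; the robot and the scene stay as the last script left them, time stands still between calls to the robot, and variables do not carry over. Pictures are saved under pics/ and viewed, at most 14 in all, crops included, and the job is handed in when it is done.

```bash
ls; mkdir -p pics; python3 - <<'E'
from station import arm
import cv2, numpy as np
for c in ("scene","top"):
    im=arm.camera(c); cv2.imwrite(f"pics/{c}0.png",im)
    p=arm.camera_params(c); print(c,{k:(np.round(v,3).tolist()) for k,v in p.items()})
    for n in ["computer","processor","supply_bay","drive_holder","heat_sink","fan","power_supply","drive","brush","module_tin"]:
        m=arm.mark_of(n,c); f=arm.find_in(n,c)
        print(n,[(np.round(q["pixel"],1).tolist(),round(q["conf"],2)) for q in m[:2]],[(np.round(q["bbox"],0).tolist(),round(q["conf"],2)) for q in f[:1]])
print(arm.get_t(),arm.get_ee_pos(),arm.get_eef_rot(),arm.get_joint_positions(),arm.get_gripper_width())
E
```

```text
pics
scene {'fx': 479.932, 'fy': 479.932, 'cx': 248.609, 'cy': 191.415, 'dist': [-0.029, 0.0, 0.0, 0.0, 0.0], 'view': [[-0.897, -0.442, 0.025, 0.419], [0.2, -0.353, 0.914, -0.15], [-0.395, 0.825, 0.405, -1.211], [0.0, 0.0, 0.0, 1.0]]}
computer [([165.7, 249.9], 0.61)] []
processor [([139.3, 250.7], 0.56)] [([142.0, 250.0, 36.0, 21.0], 0.84)]
supply_bay [] [([197.0, 239.0, 50.0, 25.0], 0.57)]
drive_holder [([177.7, 246.1], 0.56), ([205.6, 206.4], 0.19)] [([177.0, 247.0, 28.0, 20.0], 0.55)]
heat_sink [([319.3, 173.5], 0.64)] [([320.0, 171.0, 27.0, 21.0], 0.72)]
fan [([271.9, 199.1], 0.69)] [([271.0, 200.0, 27.0, 19.0], 0.52)]
power_supply [([297.5, 184.8], 0.57)] [([300.0, 186.0, 36.0, 19.0], 0.56)]
drive [([247.0, 212.6], 0.71)] [([320.0, 171.0, 23.0, 17.0], 0.63)]
brush [([203.6, 205.4], 0.54)] [([207.0, 205.0, 36.0, 13.0], 0.62)]
module_tin [([240.5, 189.6], 0.63)] [([241.0, 191.0, 24.0, 13.0], 0.7)]
top {'fx': 356.56, 'fy': 356.56, 'cx': 252.328, 'cy': 191.034, 'dist': [0.03, 0.0, 0.0, 0.0, 0.0], 'view': [[0.02, -1.0, -0.006, 0.008], [0.982, 0.019, 0.186, -0.486], [-0.186, -0.01, 0
[... 384 characters left out ...]
k [([393.1, 237.4], 0.62)] [([398.0, 240.0, 32.0, 30.0], 0.93)]
fan [([286.0, 218.5], 0.85), ([392.1, 239.7], 0.64)] [([342.0, 233.0, 28.0, 46.0], 0.68)]
power_supply [([342.6, 231.9], 0.65), ([297.3, 174.8], 0.65)] [([342.0, 236.0, 27.0, 44.0], 0.59)]
drive [([244.8, 196.8], 0.81)] [([250.0, 200.0, 22.0, 31.0], 0.53)]
brush [([240.8, 161.6], 0.63), ([138.0, 154.0], 0.52)] [([244.0, 159.0, 41.0, 16.0], 0.69)]
module_tin [([296.1, 172.4], 0.83)] [([299.0, 176.0, 32.0, 19.0], 0.92)]
2.1 [ 0.17201893 -0.60085283  0.4046663 ] [ 9.90296984e-01  1.38967194e-01  5.58614748e-06 -4.36663023e-05] [ 1.22910718  0.3834131   0.01640696  1.37011091 -0.00626884  1.38820258
 -0.0464976 ] 0.08546808605550481
```

```bash
python3 -c "
import cv2
im=cv2.imread('pics/top0.png');cv2.imwrite('pics/topc.png',cv2.resize(im[100:290,70:450],(800,400),interpolation=cv2.INTER_CUBIC))"
```

```text
(no output)
```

View pics/topc.png

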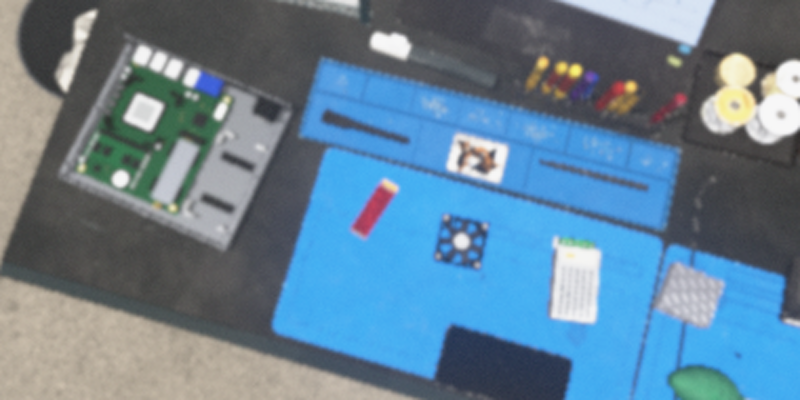

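View pics/scene0.png

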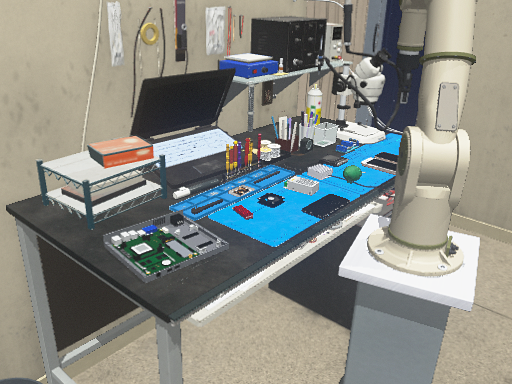

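The top crop shows the computer at left, then the red drive (crop 375,208; gold end up), fan (462,242), supply (575,280; green end up) and heat sink (690,293). Next I'll triangulate them.

```bash
cat > h.py <<'E'
from station import arm
import cv2, numpy as np
from scipy.spatial.transform import Rotation as R
def ray(p,px):
    K=np.array([[p["fx"],0,p["cx"]],[0,p["fy"],p["cy"]],[0,0,1.]])
    u=cv2.undistortPoints(np.array([[px]],float),K,np.array(p["dist"],float))[0,0]
    V=np.array(p["view"]); d=V[:3,:3].T@np.array([u[0],-u[1],-1.]); o=-V[:3,:3].T@V[:3,3]
    return o,d/np.linalg.norm(d)
def atz(p,px,z):
    o,d=ray(p,px); return o+d*(z-o[2])/d[2]
def tri(*rs):
    A=sum(np.eye(3)-np.outer(d,d) for o,d in rs); b=sum((np.eye(3)-np.outer(d,d))@o for o,d in rs)
    x=np.linalg.solve(A,b); return x,[round(1e3*np.linalg.norm(np.cross(d,x-o)),1) for o,d in rs]
def proj(p,X):
    K=np.array([[p["fx"],0,p["cx"]],[0,p["fy"],p["cy"]],[0,0,1.]]); V=np.array(p["view"])
    q=np.array(X,float).reshape(-1,3)@V[:3,:3].T+V[:3,3]; q[:,1:]*=-1
    return cv2.projectPoints(q,np.zeros(3),np.zeros(3),K,np.array(p["dist"],float))[0][:,0]
def down(yaw):  # tool z down, tool y (closing line) at angle yaw+90deg in world, tool x at yaw
    return (R.from_euler("z",yaw)*R.from_euler("x",np.pi)).as_quat()
E
python3 - <<'E'
from h import *
S=arm.camera_params("scene");T=arm.camera_params("top")
for n,s,t in [("processor",(139.3,250.7),(139.4,152.4)),("holder",(177.7,246.1),(155.6,179.6)),("bay",(197,239),(180.3,186.8)),("computer",(165.7,249.9),(151,169.7)),("heat_sink",(319.3,173.5),(393.1,237.4)),("fan",(271.9,199.1),(286,218.5)),("psu",(297.5,184.8),(342.6,231.9)),("drive",(247,212.6),(244.8,196.8)),("tin",(240.5,189.6),(296.1,172.4))]:
    x,e=tri(ray(S,s),ray(T,t)); print(n,x.round(3),e,atz(T,t,.005).round(3), np.hypot(*x[:2]).round(3))
W=arm.camera_params("wrist"); V=np.array(W["view"]); Rt=R.from_quat(arm.get_eef_rot()).as_matrix()
print("cam in tool",(Rt.T@(-V[:3,:3].T@V[:3,3]-arm.get_ee_pos())).round(4)); print((Rt.T@V[:3,:3].T).round(3), W["fx"],W["cx"],W["cy"],W["dist"])
E
```

```text
processor [0.599 0.333 0.002] [np.float64(2.2), np.float64(2.2)] [0.596 0.331 0.005] 0.685
holder [0.521 0.281 0.01 ] [np.float64(2.4), np.float64(2.4)] [0.52  0.281 0.005] 0.592
bay [0.505 0.215 0.002] [np.float64(3.4), np.float64(3.4)] [0.501 0.213 0.005] 0.549
computer [0.548 0.297 0.001] [np.float64(0.1), np.float64(0.1)] [0.547 0.296 0.005] 0.624
heat_sink [ 0.374 -0.351  0.013] [np.float64(2.8), np.float64(2.8)] [ 0.377 -0.353  0.005] 0.513
fan [ 0.422 -0.071  0.018] [np.float64(3.0), np.float64(3.0)] [ 0.421 -0.073  0.005] 0.428
psu [ 0.393 -0.217  0.016] [np.float64(6.0), np.float64(6.0)] [ 0.388 -0.222  0.005] 0.449
drive [0.466 0.034 0.011] [np.float64(10.0), np.float64(10.0)] [0.477 0.038 0.005] 0.468
tin [ 0.545 -0.1    0.012] [np.float64(0.3), np.float64(0.3)] [ 0.547 -0.101  0.005] 0.554
cam in tool [0.0839 0.0002 0.0307]
[[ 0.001  0.946  0.323]
 [ 1.    -0.001 -0.   ]
 [ 0.     0.323 -0.946]] 346.3154823068653 255.34122275889993 187.86614143927517 [-0.08419196  0.          0.          0.          0.        ]
```

```bash
python3 - <<'E'
from h import *
import pickle
D=[]
for i,(x,y) in enumerate([(.43,-.30),(.43,-.14),(.46,0.02),(.50,.22),(.56,.30)]):
    arm.movep([x,y,.36],down(0.)); p=arm.camera_params("wrist"); im=arm.camera("wrist"); cv2.imwrite(f"pics/w{i}.png",im)
    mk={}
    for n in [["heat_sink","power_supply"],["heat_sink","power_supply","fan"],["fan","drive","power_supply"],["processor","supply_bay","drive_holder","computer"],["processor","supply_bay","drive_holder","computer"]][i]:
        mk[n]=[(np.round(q["pixel"],1).tolist(),round(q["conf"],2)) for q in arm.mark_of(n,"wrist")[:2]]
    D.append((p,mk)); print(i,round(arm.get_t(),1),mk)
pickle.dump(D,open("D.pkl","wb"))
names={n for _,m in D for n in m}
for n in names:
    o=[(p,m[n][0][0]) for p,m in D if m.get(n)]
    print(n,[atz(p,q,.01).round(4).tolist() for p,q in o], *( [tri(*[ray(p,q) for p,q in o])] if len(o)>1 else []))
E
python3 -c "
import cv2,numpy as np
a=[cv2.imread(f'pics/w{i}.png') for i in (1,2)]
cv2.imwrite('pics/w12.png',cv2.resize(np.vstack([a[0][60:340],a[1][60:340]]),None,fx=1.07,fy=1.07))"
```

```text
0 3.7 {'heat_sink': [([307.7, 216.2], 0.74)], 'power_supply': [([170.4, 200.8], 0.78)]}
1 4.6 {'heat_sink': [([455.8, 215.9], 0.83)], 'power_supply': [([330.4, 199.0], 0.86)], 'fan': [([194.5, 160.2], 0.75)]}
2 5.5 {'fan': [([352.8, 189.1], 0.67)], 'drive': [([246.2, 149.8], 0.71)], 'power_supply': [([474.6, 227.2], 0.61)]}
3 6.6 {'processor': [([122.3, 60.3], 0.88)], 'supply_bay': [], 'drive_holder': [([438.6, 81.0], 0.71), ([182.8, 146.9], 0.59)], 'computer': [([180.7, 105.1], 0.67)]}
4 7.3 {'processor': [([215.6, 125.9], 0.65)], 'supply_bay': [], 'drive_holder': [([267.0, 203.7], 0.85)], 'computer': [([268.5, 167.0], 0.64)]}
drive [[0.4729, 0.0281, 0.01]]
processor [[0.5946, 0.3359, 0.01], [0.5951, 0.3369, 0.01]] (array([0.59465322, 0.33721046, 0.00664814]), [np.float64(0.1), np.float64(0.1)])
power_supply [[0.3909, -0.2172, 0.01], [0.3935, -0.2148, 0.01], [0.3915, -0.2118, 0.01]] (array([ 0.38971093, -0.21590734,  0.00445522]), [np.float64(0.8), np.float64(1.6), np.float64(0.8)])
computer [[0.5548, 0.2861, 0.01], [0.556, 0.2877, 0.01]] (array([0.55414716, 0.28747151, 0.00332564]), [np.float64(0.0), np.float64(0.0)])
heat_sink [[0.3743, -0.3541, 0.01], [0.3746, -0.3481, 0.01]] (array([ 0.36910954, -0.35612163, -0.00225826]), [np.float64(0.2), np.float64(0.2)])
fan [[0.4328, -0.0826, 0.01], [0.4339, -0.0762, 0.01]] (array([ 0.42945843, -0.08018   , -0.00314949]), [np.float64(0.1), np.float64(0.1)])
supply_bay []
drive_holder [[0.5779, 0.0519, 0.01], [0.5184, 0.2887, 0.01]] (array([0.6201447 , 0.27475195, 0.37042147]), [np.float64(46.1), np.float64(46.1)])
```

View pics/w12.png

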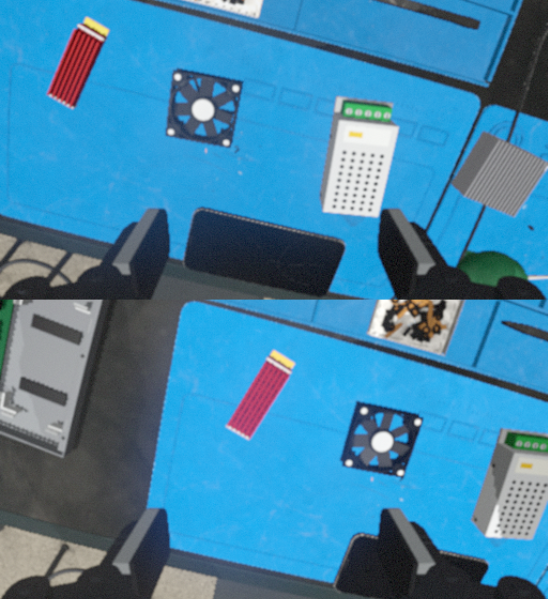

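View pics/w4.png

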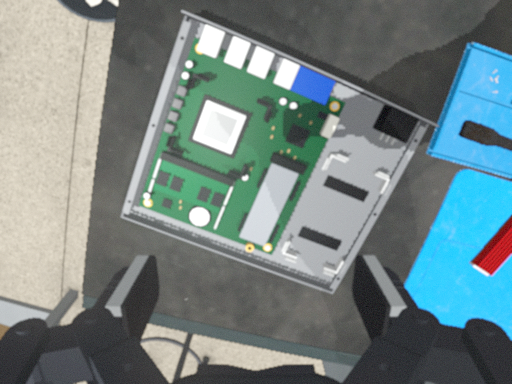

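View pics/w0.png

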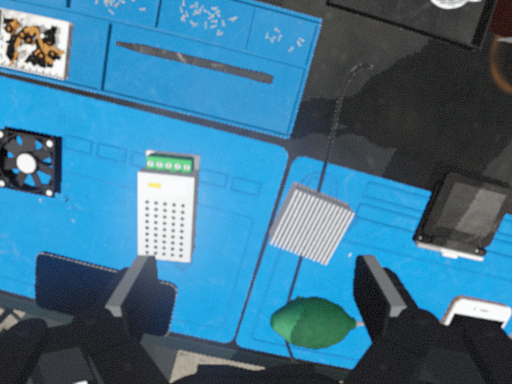

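The pictures show every part clearly. Top-face corners in w0: heat sink about (300,182), (354,211), (326,264), (270,236); supply about (137,173), (197,173), (192,263), (138,259). In w4 the computer's corners are about (184,12), (434,123), (333,291), (122,216). I'll fit box models to masks from two views.

```bash
cat > fit.py <<'E'
from h import *
from scipy.optimize import minimize
def box(x0,x1,y0,y1,z0,z1): return np.array([[x,y,z] for x in (x0,x1) for y in (y0,y1) for z in (z0,z1)])
M={"heat_sink":[box(-.03,.03,-.03,.03,0,.03)],"fan":[box(-.03,.03,-.03,.03,0,.015)],
"power_supply":[box(-.051,.037,-.026,.026,0,.03),box(.037,.051,-.026,.026,0,.02)],
"drive":[box(-.04,.034,-.012,.012,0,.014),box(.034,.04,-.012,.012,0,.004)],
"computer":[box(-.1,.1,-.118,.118,0,.016),box(.098,.1,-.118,.118,0,.034)]}
def look(names,pos,store,yaw=0.):
    arm.movep(pos,down(yaw)); p=arm.camera_params("wrist"); im=arm.camera("wrist")
    for n in names:
        m=arm.masks_of(n,"wrist")
        if m: store.setdefault(n,[]).append((p,m[0]["mask"],m[0]["conf"]))
    return im
def draw(n,q,p,s=4):
    Rz=R.from_euler("z",q[3]).as_matrix(); c=np.zeros((384*s,512*s),np.uint8)
    for b in M[n]:
        u=proj(p,b@Rz.T+q[:3]); cv2.fillConvexPoly(c,cv2.convexHull(((u+.5)*s).astype(np.int32)),1)
    return cv2.resize(c.astype(np.float32),(512,384),interpolation=cv2.INTER_AREA)
def fit(n,obs,q0,fixz=None):
    def cost(v):
        q=[v[0],v[1],fixz if fixz is not None else v[3],v[2]]; t=0
        for p,m,_ in obs:
            d=draw(n,q,p); t+=1-np.minimum(d,m).sum()/np.maximum(d,m).sum()
        return t/len(obs)
    v0=[q0[0],q0[1],q0[3]]+([] if fixz is not None else [q0[2]])
    st=np.array([.006,.006,.08,.006][:len(v0)])
    S=np.vstack([v0]+[np.array(v0)+np.eye(len(v0))[i]*st for i in range(len(v0))])
    r=minimize(cost,v0,method="Nelder-Mead",options=dict(initial_simplex=S,xatol=1e-4,fatol=1e-4,maxfev=250))
    return r.x.round(4),round(r.fun,3)
E
python3 - <<'E'
from fit import *
import pickle
st={}
look(["computer"],[.56,.30,.36],st); look(["computer"],[.50,.30,.36],st)
look(["fan","drive"],[.46,.06,.36],st); look(["fan","drive","power_supply"],[.43,-.1,.36],st)
look(["power_supply","heat_sink","fan"],[.43,-.2,.36],st);look(["power_supply","heat_sink"],[.43,-.34,.36],st)
print(arm.get_t()); pickle.dump(st,open("st.pkl","wb"))
q={"computer":(.555,.287,0,-.38),"heat_sink":(.372,-.354,.003,-.45),"fan":(.432,-.078,.003,-.1),"power_supply":(.391,-.216,.003,0),"drive":(.473,.028,.003,-.4)}
for n in q:
    for o in ([st[n]]): print(n,len(o),[(int(m.sum()),round(c,2)) for _,m,c in o],fit(n,o,q[n]),fit(n,o,q[n],0 if n=="computer" else .003))
E
```

```text
11.575
computer 2 [(51240, 0.64), (54683, 0.73)] (array([ 0.5547,  0.288 , -0.3902,  0.002 ]), np.float64(0.009)) (array([ 0.5542,  0.2879, -0.3919]), np.float64(0.013))
heat_sink 2 [(4307, 0.87), (4217, 0.7)] (array([ 0.3703, -0.355 , -0.401 ,  0.0013]), np.float64(0.051)) (array([ 0.371 , -0.355 , -0.4102]), np.float64(0.056))
fan 3 [(3542, 0.83), (3822, 0.72), (4020, 0.78)] (array([ 0.4325, -0.0786, -0.1987,  0.0031]), np.float64(0.109)) (array([ 0.4324, -0.0785, -0.2074]), np.float64(0.109))
power_supply 3 [(6352, 0.97), (5989, 0.71), (6352, 0.92)] (array([ 0.3883, -0.2168, -0.1093,  0.0018]), np.float64(0.044)) (array([ 0.3885, -0.2166, -0.1056]), np.float64(0.05))
drive 2 [(2287, 0.91), (2525, 0.6)] (array([ 0.4736,  0.0308, -0.5675,  0.0031]), np.float64(0.072)) (array([ 0.4731,  0.0311, -0.5678]), np.float64(0.069))
```

```bash
python3 - <<'E'
from h import *
import pickle
D=pickle.load(open("D.pkl","rb"))
def rect(i,pts,z,n):
    P=np.array([atz(D[i][0],u,z)[:2] for u in pts]); v=[P[1]-P[0],P[2]-P[3]]  # order: back-left, front-left(+x), front-right, back-right
    w=[P[0]-P[3],P[1]-P[2]]
    print(n,P.mean(0).round(4),"yaw",[round(np.arctan2(*a[::-1]),3) for a in v],[round(np.arctan2(*a[::-1])-np.pi/2,3) for a in w],"len",[round(np.linalg.norm(a),4) for a in v+w])
c=lambda x,y,dy=0:(x/1.07,(y)/1.07+60-dy)
rect(0,[(270,236),(300,182),(354,211),(326,264)],.033,"hs")
rect(0,[(138,259),(137,173),(197,173),(192,263)],.033,"psu0")
rect(1,[c(321,211),c(332,120),c(398,124),c(380,217)],.033,"psu1")
rect(1,[c(166,141),c(173,69),c(242,80),c(235,146)],.018,"fan1")
rect(2,[c(342,462-299.6),c(357,402-299.6),c(422,412-299.6),c(409,476-299.6)],.018,"fan2")
rect(2,[c(226,430-299.6),c(270,352-299.6),c(296,362-299.6),c(250,438-299.6)],.015,"drive2")
rect(1,[c(48,98),c(80,19),c(109,27),c(73,108)],.015,"drive1")
rect(4,[(191,141),(207,96),(249,113),(236,156)],.012,"proc")
p=D[4][0]
for n,u,z in [("fl",(122,216),.016),("rl",(184,12),.034),("rr",(434,123),.034),("fr",(333,291),.016)]: print(n,atz(p,u,z).round(4))
for q in [(.5547,.288,-.39)]:
    Rz=R.from_euler("z",q[2]).as_matrix()
    for n,o in [("proc",(.02,.058,.012)),("bay",(-.02,-.08,.004)),("hold",(-.035,-.014,.01))]:
        X=Rz@o+[q[0],q[1],0]; print(n,X.round(4),proj(p,X).round(1))
E
```

```text
hs [ 0.376  -0.3554] yaw [np.float64(-0.454), np.float64(-0.377)] [np.float64(-0.508), np.float64(-0.502)] len [np.float64(0.06), np.float64(0.0608), np.float64(0.0637), np.float64(0.0591)]
psu0 [ 0.3813 -0.2173] yaw [np.float64(-0.105), np.float64(-0.111)] [np.float64(-0.075), np.float64(-0.003)] len [np.float64(0.0888), np.float64(0.0927), np.float64(0.0536), np.float64(0.0544)]
psu1 [ 0.3821 -0.2147] yaw [np.float64(-0.062), np.float64(-0.073)] [np.float64(-0.122), np.float64(-0.059)] len [np.float64(0.0865), np.float64(0.0899), np.float64(0.0555), np.float64(0.0564)]
fan1 [ 0.4324 -0.0801] yaw [np.float64(-0.18), np.float64(-0.13)] [np.float64(-0.075), np.float64(-0.163)] len [np.float64(0.0654), np.float64(0.06), np.float64(0.0622), np.float64(0.0589)]
fan2 [ 0.4356 -0.0787] yaw [np.float64(-0.17), np.float64(-0.068)] [np.float64(-0.22), np.float64(-0.147)] len [np.float64(0.0569), np.float64(0.0619), np.float64(0.0656), np.float64(0.0592)]
drive2 [0.4731 0.0311] yaw [np.float64(-0.522), np.float64(-0.533)] [np.float64(-0.34), np.float64(-0.362)] len [np.float64(0.0789), np.float64(0.0786), np.float64(0.0226), np.float64(0.0234)]
drive1 [0.4727 0.0294] yaw [np.float64(-0.541), np.float64(-0.55)] [np.float64(-0.401), np.float64(-0.285)] len [np.float64(0.0783), np.float64(0.0814), np.float64(0.0241), np.float64(0.0254)]
proc [0.5945 0.332 ] yaw [np.float64(-0.385), np.float64(-0.3)] [np.float64(-0.331), np.float64(-0.384)] len [np.float64(0.0439), np.float64(0.0418), np.float64(0.0439), np.float64(0.0403)]
fl [0.5072 0.4328 0.016 ]
rl [0.6887 0.3564 0.034 ]
rr [0.6028 0.1456 0.034 ]
fr [0.4198 0.2165 0.016 ]
proc [0.5952 0.334  0.012 ] [[218.4 126.1]]
bay [0.5058 0.2216 0.004 ] [[332.3 213.1]]
hold [0.517  0.2884 0.01  ] [[267.3 205.1]]
```

Masks, corners and stated sizes agree: heights are within 2 mm, and the projected bay, holder and processor fall on the picture. I'll start with the drive, so that the fingers have room.

```bash
cat > job.py <<'E'
from h import *
C=np.array([.5547,.288]); CY=-.39
def seat(o): return C+R.from_euler("z",CY).as_matrix()[:2,:2]@np.array(o)
def pick(xy,yaw,z,opening,f,hi=.29):
    q=down(yaw); arm.grip(opening); arm.movep([*xy,hi],q); arm.servo_line([*xy,z+.03],vel=.2)
    hit=arm.servo_line([*xy,z],vel=.06,until_force=12); arm.grip(0.,f); w=arm.get_gripper_width()
    zz=arm.get_ee_pos()[2]; arm.servo_line([*xy,hi],vel=.2); arm.pause(.1)
    print("pick hit",hit,"z",round(zz,4),"w",round(w,4),round(arm.get_gripper_width(),4),"F",arm.get_contact_force().round(1),"t",arm.get_t())
    return zz
def carry(xy,yaw,hi=.29): arm.movep([*xy,hi],down(yaw))
def lower(xy,z,release,vel=.02,fmax=6,hi=.29):
    arm.servo_line([*xy,z+.02],vel=.15); arm.pause(.15)
    hit=arm.servo_line([*xy,z-.003],vel=vel,until_force=fmax); zz=arm.get_ee_pos()[2]
    print("down",hit,"z",round(zz,4),"want",round(z,4),"F",arm.get_contact_force().round(1))
    arm.grip(release); arm.servo_line([*xy,zz+.04],vel=.1); arm.servo_line([*xy,hi],vel=.3); print("t",arm.get_t(),arm.get_gripper_width())
E
python3 - <<'E'
from job import *
xy=np.array([.4733,.0308])
z=pick(xy,-.55,.1835,.05,40)
im=arm.camera("wrist"); cv2.imwrite("pics/d1.png",im)
s=seat((-.035,-.014)); carry(s,CY); print(z+.007)
E
```

```text
pick hit False z 0.184 w 0.0228 0.0225 F [-0.1  0.4 -1.3] t 15.75
0.19099325256686273
```

View pics/d1.png

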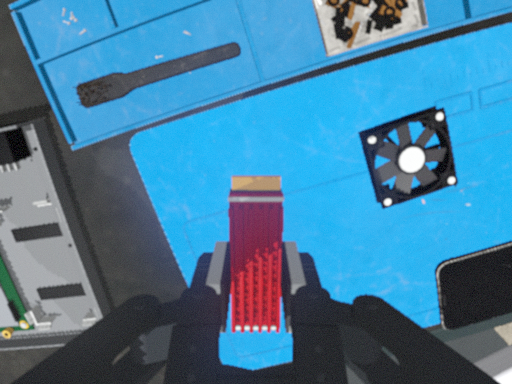

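The drive is held straight and level; its gold edge at row 177 works out to x ≈ +39 mm in the tool, so it is centred. Lowering it, then checking.

```bash
python3 - <<'E'
from job import *
s=seat((-.035,-.014)); lower(s,.191,.042)
im=arm.camera("wrist"); cv2.imwrite("pics/d2.png",im)
E
```

```text
down True z 0.1911 want 0.191 F [-0.5 -0.8  5.4]
t 19.7917 0.0419442604543468
```

View pics/d2.png

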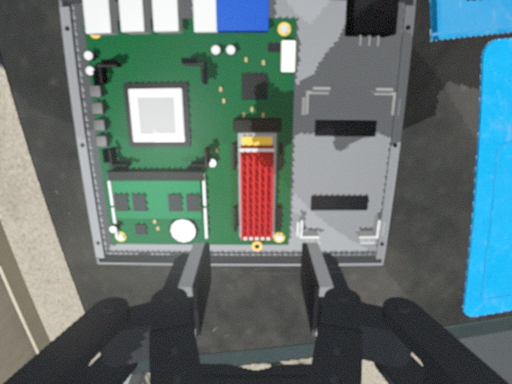

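The drive (238–277, 133–242) lies between the ribs with its gold end at the socket, and touchdown came at the expected height. Next are the supply and the heat sink.

```bash
python3 - <<'E'
from job import *
z=pick(np.array([.3885,-.2167]),-.1,.1885,.085,70)
cv2.imwrite("pics/p1.png",arm.camera("wrist"))
s=seat((-.02,-.08)); carry(s,CY); lower(s,z+.001,.064)
cv2.imwrite("pics/p2.png",arm.camera("wrist"))
E
python3 -c "
import cv2,numpy as np
cv2.imwrite('pics/p12.png',cv2.resize(np.hstack([cv2.imread(f'pics/p{i}.png') for i in (1,2)]),(800,300),interpolation=cv2.INTER_AREA))"
```

```text
pick hit False z 0.1892 w 0.0504 0.0502 F [-0.1  0.5 -2.2] t 24.5583
down True z 0.1903 want 0.1902 F [-0.2 -1.7  5.9]
t 29.2167 0.06370344393164731
```

View pics/p12.png

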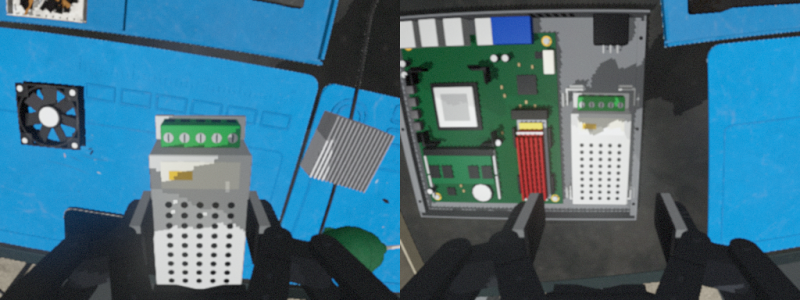

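The supply sits between its silver brackets with the green terminals toward the mains inlet. Heat sink next.

```bash
python3 - <<'E'
from job import *
z=pick(np.array([.3715,-.355]),-.44,.184,.085,50)
cv2.imwrite("pics/h1.png",arm.camera("wrist"))
s=seat((.02,.058)); carry(s,CY); lower(s,z+.009,.074,vel=.015,fmax=4)
cv2.imwrite("pics/h2.png",arm.camera("wrist"))
E
python3 -c "
import cv2,numpy as np
cv2.imwrite('pics/h12.png',cv2.resize(np.hstack([cv2.imread(f'pics/h{i}.png') for i in (1,2)]),(800,300),interpolation=cv2.INTER_AREA))"
```

```text
pick hit False z 0.1848 w 0.059 0.0589 F [-0.7 -0.3 -0.9] t 34.0833
down True z 0.1939 want 0.1938 F [-0.7 -0.9  5.3]
t 39.9 0.07371043443395665
```

View pics/h12.png

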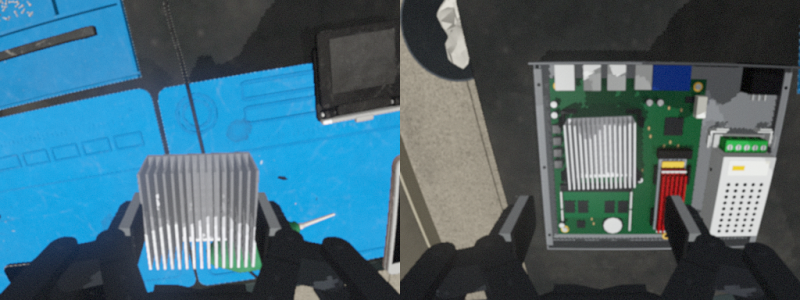

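The heat sink stands square between its brackets. I'll fit its actual pose, then pick the fan and place it there.

```bash
python3 - <<'E'
from fit import *
from job import seat
st={}; s=seat((.02,.058))
look(["heat_sink"],[*s-[.05,.03],.36],st,-.39); look(["heat_sink"],[*s-[.05,.09],.36],st,-.39)
print("seat",s.round(4),fit("heat_sink",st["heat_sink"],(*s,.012,-.39)),fit("heat_sink",st["heat_sink"],(*s,.012,-.39),.012),arm.get_t())
from job import *
z=pick(np.array([.433,-.079]),-.19,.174,.085,40)
p=arm.camera_params("wrist"); cv2.imwrite("pics/f1.png",arm.camera("wrist")); carry(s,CY); print(z)
E
```

```text
seat [0.5952 0.334 ] (array([ 0.5947,  0.3351, -0.3508,  0.0097]), np.float64(0.037)) (array([ 0.5947,  0.3344, -0.3548]), np.float64(0.039)) 40.95
pick hit False z 0.1745 w 0.0593 0.059 F [-0.5 -0.4 -0.2] t 44.9833
0.17449780079108895
```

View pics/f1.png

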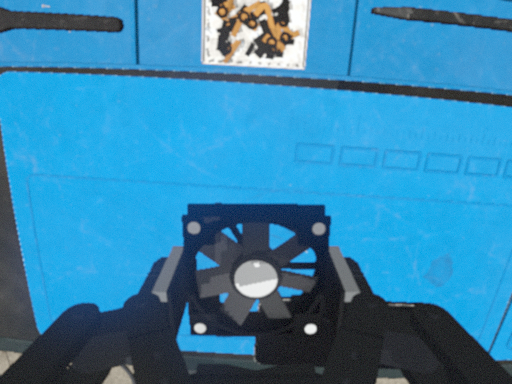

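The fan is held square, with its hub at (256,278), about 1 mm from the tool axis. Placing it on the heat sink.

```bash
python3 - <<'E'
from fit import *
from job import *
import pickle
s=np.array([.5945,.3342]); arm.movep([*s,.29],down(-.38)); lower(s,.1745+.039,.075,vel=.015,fmax=3)
st={}
cv2.imwrite("pics/e1.png",look(["heat_sink","fan"],[*s-[.05,.06],.36],st,-.39)); cv2.imwrite("pics/e2.png",look(["fan"],[*s-[.09,.14],.40],st,-.39))
if "fan" in st: print(len(st["fan"]),fit("fan",st["fan"],(*s,.042,-.39)),fit("fan",st["fan"],(*s,.042,-.39),.042))
print(arm.get_t())
E
python3 -c "
import cv2,numpy as np
cv2.imwrite('pics/e12.png',cv2.resize(np.hstack([cv2.imread(f'pics/e{i}.png') for i in (1,2)]),(800,300),interpolation=cv2.INTER_AREA))"
```

```text
down True z 0.2136 want 0.2135 F [-0.1 -0.6  5.4]
t 49.925 0.07468285690659535
2 (array([ 0.5942,  0.3345, -0.3914,  0.0422]), np.float64(0.123)) (array([ 0.5936,  0.3349, -0.3914]), np.float64(0.12))
51.15
```

View pics/e12.png

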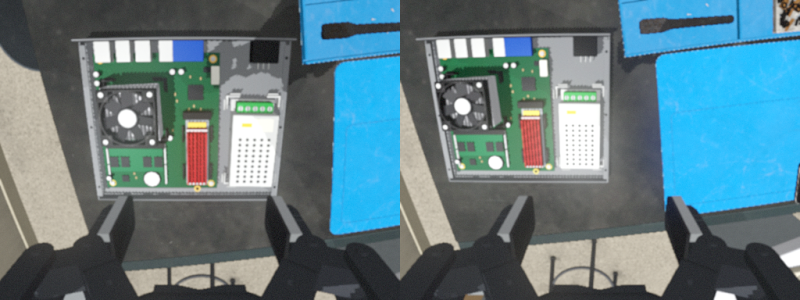

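The fan lies square on the heat sink (fit within 1 mm, underside at 42 mm), and the supply and drive are seated. Handing in.

```bash
python3 -c "
from station import arm
print(arm.job_done())"
```

```text
the job is handed in; nothing more can be done
None
```

All four parts are back in the computer, checked in the camera images as seated and facing the right way; I left the brush and tin alone and handed the job in at about 51 s, with no verdict returned.

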